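# Right the fallen oil bottle against the drip board

### The job

In front of the upright plywood board on the bench, the oil bottle (shouldered, with a narrower cap) has fallen back onto a tubular wheel chock, its foot towards the board. Push its top end up and over towards the board until it stands upright on the bench close to the board (no more than 3 cm off); tip it on its foot, do not lift it off the bench. Leave the plain straight grease cartridge that lies on the other chock as it is.

Things in the scene. Friction and masses are not known exactly. Their poses are not given: they have to be found in the camera images.
- bottle: Fallen oil bottle, 0.3-0.6 kg: grey round body 64 mm wide, 145 high, shoulder, black cap 44 mm wide from 172 to 210 mm (top). Origin: centre of underside; z runs foot to cap. It leans away from the board, axis 52 deg from vertical and square to the board; lower foot edge on the bench, 65-90 mm from the board. A twin already standing far off on the robot's right is no part of the job.
- chock: Fixed chock under the bottle: triangular frame of 14 mm steel tube, 68 mm wide, up to 80 mm high, open trough on top. It carries the lower 115 mm of the bottle; shoulder and cap stick out beyond it, with free space beyond and below the cap. Origin: on the bench, at the bottle's foot edge; axes parallel to the board's; the chock reaches 110 mm from there to -y.
- board: Fixed upright plywood board, 400 mm long, 18 thick, 170 high. Origin: middle of the lower edge of its front face, on the bench. x runs along it, y points into the board (away from the bottle), z up; the free space in front is at negative y. A jar and a tin, at most 100 mm high, stand in front of it near its two ends.
- cartridge: Grease cartridge, loose, 0.4 kg: plain straight cardboard tube with flat steel ends, 54 mm wide, 225 long. Origin: centre of its lower end; z runs along it to its upper end. It leans on a second chock like the first, parallel to the bottle, 120-150 mm to one side of it along the board. To be left lying.

How it is judged (in metres and radians):
At the end, for the whole second after the job is handed in: The bottle stands on the bench within 8 degrees of upright, at rest, in front of the board, with no more than 30 mm between its side and the board's front face (its axis at most 62 mm from the face) (angle between bottle's own z axis and vertical below 0.14 rad and y of bottle in the frame of board between -0.062 and 0 m and x of bottle in the frame of board between -0.2 and 0.2 m and height (world z) of bottle below 0.01 m and linear speed of bottle below 0.03 m/s); the robot touches nothing.
It fails at once if the bottle is lifted off the bench (centre of its underside more than 70 mm up) (height (world z) of bottle above 0.07 m).
It fails at once if the grease cartridge is raised to within 34 degrees of upright (angle between cartridge's own z axis and vertical below 0.6 rad).
It fails at once if the grease cartridge is moved more than 40 mm (distance of cartridge from where it was at the start of the episode above 0.04 m).
It also fails if it takes over 38 s, if anything falls off the work surface, if the arm or the gripper's body presses on something with over 40 N, if the wrist force passes 120 N, or if a joint passes its speed limit or range.

### The arm

A 6-joint arm with a two-finger parallel gripper is mounted at the origin on the work surface. World frame = base frame: x ahead of the robot, y to its left, z up, the work surface at z = 0. Lengths are in m, angles in degrees, forces in N, time in s.
With the tool pointing down it reaches from about 0.25 to 0.725 m from the base axis. Payload 9.7 kg.
Tool frame: the origin (TCP) lies midway between the tips of the shut fingers; the grasp point (between the pads) lies 19 mm behind it; z points along the fingers, y is the direction in which the jaws open and shut (so a half turn about z gives the same grasp; the last joint's range is limited). The gripper opens to 85 mm and grips with 20 to 120 N. Pads are 22 mm wide; open, the fingers measure 114 mm over their backs; the gripper's body (76 mm by 85 mm) begins 54 mm behind the grasp point. The pads swing forward as they close: fully open they stand 13 mm farther back than shut.
Start: joints at [68.239, 4.979, 10.078, 95.1, 0, 90], TCP at [0.204, 0.511, 0.231] pointing down, gripper open.
Joint ranges: [-179.16, 179.16], [-48.56, 103.87], [-65.8, 70.77], [-126.05, 130.52], [-82.76, 87.17], [-180, 180]. Speed limits (degrees/s): [127.2, 127.2, 147.25, 180, 180, 180].

### API

Orientations are given as [roll, pitch, yaw] about the fixed x, y, z axes, in that order (R = Rz(yaw) Ry(pitch) Rx(roll)).
In Python, from workcell import bot, camera, recognise gives the robot as it stands. The module is installed in compiled form; this text tells all that it offers.
- The arm moves only by the tool apply_moves, never from a script. Its argument "targets" is one flat list of numbers, 7 for each row, row after row: the shift along the world's x, y, z in units of 30 mm (1.0 is 30 mm), then the turn, a rotation vector about the world's x, y, z in units of 6 degrees (1.0 is 6 degrees), then the opening, from 0 (shut) to 1 (fully open). A call has 1 to 5 rows; each row is the pose to reach, as a shift and turn from the pose commanded when the call began; what a row does not reach only later rows make up. A row lasts 1/10 s, in which the tool goes at most 50 mm and 8.59 degrees, less where a joint would pass 70% of its speed; a pose out of reach is approached as far as the arm can. A call with a gripper value outside its range is refused whole. The fingers move at their own pace and stop on an object; "newtons" is the grip in N (left out, the last holds). Time passes only in rows, so rows that repeat a pose let the fingers close. It gives the time, the measured TCP pose, the force and the opening at its end, in the units of the state.
- bot.get_obs(): the state, without advancing time (a new reading comes with each control period).
- camera(name): name is "scene" or "top"; returns a dict with "img" (420x560x3 uint8, red, green, blue), "intrinsics" (3x3 intrinsics, pixels), "origin" and "rotation" of the camera in the world. Camera axes: x right, y up, looking along -z (the intrinsics and any distortion apply to the point x, -y, -z); pixel columns grow to the right and rows downward; lengths in m; the calibration is good to about 2 mm. A picture is of the moment at which its call begins. There is no depth.
- bot.job_done(): hands the job in, once; it reports no verdict.
Trained networks look in the newest picture that a camera, given by its name, has taken for a name from the list of things; names that differ only in an ending like _2 or _b are one class to them, and where a whole thing is asked for, a point or a joint stands for the part that bears it (a point fixed in the world has none). Each returns a list of dicts, best first, with "conf" (0 to 1); they miss things now and then, are a little off and sometimes report something else, mostly with a low value. They report only what shows in the picture. A call takes as long as a camera call.
- recognise(query, camera): "box" ([left, top, right, bottom] in pixels, round what is visible of it).
The state is a dict: "time": time; "q": joint angles; "qd": joint speeds; "joint_efforts": joint torques, N m; "ee_pos": TCP position; "tcp_rot": TCP orientation; "wrist_force": force on the tool from outside, world axes, zero at the start; "torque": the same for the moment, N m; "opening": finger opening in m.
Only numpy, scipy, OpenCV 4.12 (cv2) and the standard library are available. Lean on these libraries where they do the work, as an engineer would, in place of code of your own. Each camera call takes 0.05 s, during which the arm holds its last target.

## Working session

There is one attempt and no reset: what is moved stays moved. The work goes in short steps, Python scripts to look and compute and a tool call to move; the robot and the scene stay as the last step left them, time stands still between calls to the robot, and variables do not carry over. Pictures are saved under pics/ and viewed, and the job is handed in when it is done.

Besides the shell and the picture viewer there is one more tool, called in YAML: its name, and indented under it one key for each argument. apply_moves: Moves the arm, as the interface text tells. Its arguments: {"type":"object","properties":{"targets":{"type":"array"},"newtons":{"type":"number"}},"required":["targets"]}

```bash
mkdir -p pics
cat > look.py <<'E'
import sys,cv2,numpy as np
from workcell import bot,camera,recognise
def look(tag,queries=()):
    out={}
    for n in("scene","top"):
        c=camera(n); out[n]=c
        cv2.imwrite(f"pics/{tag}_{n}.png",c["img"][:,:,::-1])
        for q in queries:
            print(n,q,[( [round(v) for v in d["box"]],round(d["conf"],2)) for d in recognise(q,n)])
    return out
def proj(c,P):
    P=np.atleast_2d(P); R=np.array(c["rotation"]); p=(P-np.array(c["origin"]))@R
    K=np.array(c["intrinsics"]); p=p*[1,-1,-1]; u=p@K.T
    return u[:,:2]/u[:,2:]
def plane(c,uv,z):
    K=np.array(c["intrinsics"]); d=np.linalg.solve(K,[*uv,1])*[1,-1,-1]; d=np.array(c["rotation"])@d
    o=np.array(c["origin"]); return o+d*(z-o[2])/d[2]
E
python3 - <<'E'
from look import *
o=look("a",["bottle","board","cartridge","chock"])
for n in o: print(n,{k:np.array(v).round(3).tolist() for k,v in o[n].items() if k!="img"})
print(bot.get_obs())
E
```

```text
scene bottle [([242, 235, 335, 319], 0.6)]
scene board [([204, 109, 437, 270], 0.93)]
scene cartridge [([148, 207, 261, 282], 0.68)]
scene chock [([275, 270, 327, 327], 0.89)]
top bottle [([262, 125, 410, 180], 0.62)]
top board [([182, 27, 242, 352], 0.57)]
top cartridge [([267, 229, 434, 275], 0.78)]
top chock [([283, 179, 357, 192], 0.62)]
scene {'intrinsics': [[385.198, 0.0, 283.24], [0.0, 385.198, 214.246], [0.0, 0.0, 1.0]], 'origin': [0.754, -0.16, 0.615], 'rotation': [33.475, 0.635, 31.875]}
top {'intrinsics': [[447.704, 0.0, 279.912], [0.0, 447.704, 204.958], [0.0, 0.0, 1.0]], 'origin': [0.468, 0.125, 0.702], 'rotation': [8.285, -0.287, -88.313]}
{'time': 0.5, 'q': array([ 6.82381920e+01,  4.97925465e+00,  1.00775235e+01,  9.51006336e+01,
       -5.10274637e-04,  8.99994920e+01]), 'qd': array([-0.04227891, -0.02213848, -0.03837484,  0.05955841,  0.0312307 ,
        0.02852152]), 'joint_efforts': array([ 4.60883039e-04, -5.19648170e+01,  4.64543509e+01,  1.86374913e-03,
        2.27019990e-05,  9.36417962e-06]), 'ee_pos': array([0.20390843, 0.51078779, 0.23127455]), 'tcp_rot': array([-1.79997635e+02,  5.10253670e-04,  1.58238700e+02]), 'wrist_force': array([ 0.58743498,  1.28257161, -0.0839892 ]), 'torque': array([ 0.05711507, -0.04434781, -0.0157926 ]), 'opening': 0.0855000078954467}
```

```bash
sed -i 's/^def proj/from scipy.spatial.transform import Rotation as Ro\ndef rot(c): return Ro.from_euler("xyz",c["rotation"],degrees=True).as_matrix()\ndef proj/; s/np.array(c\["rotation"\])/rot(c)/' look.py; cat look.py|head -30
```

```text
import sys,cv2,numpy as np
from workcell import bot,camera,recognise
def look(tag,queries=()):
    out={}
    for n in("scene","top"):
        c=camera(n); out[n]=c
        cv2.imwrite(f"pics/{tag}_{n}.png",c["img"][:,:,::-1])
        for q in queries:
            print(n,q,[( [round(v) for v in d["box"]],round(d["conf"],2)) for d in recognise(q,n)])
    return out
from scipy.spatial.transform import Rotation as Ro
def rot(c): return Ro.from_euler("xyz",c["rotation"],degrees=True).as_matrix()
def proj(c,P):
    P=np.atleast_2d(P); R=rot(c); p=(P-np.array(c["origin"]))@R
    K=np.array(c["intrinsics"]); p=p*[1,-1,-1]; u=p@K.T
    return u[:,:2]/u[:,2:]
def plane(c,uv,z):
    K=np.array(c["intrinsics"]); d=np.linalg.solve(K,[*uv,1])*[1,-1,-1]; d=rot(c)@d
    o=np.array(c["origin"]); return o+d*(z-o[2])/d[2]
```

View pics/a_scene.png

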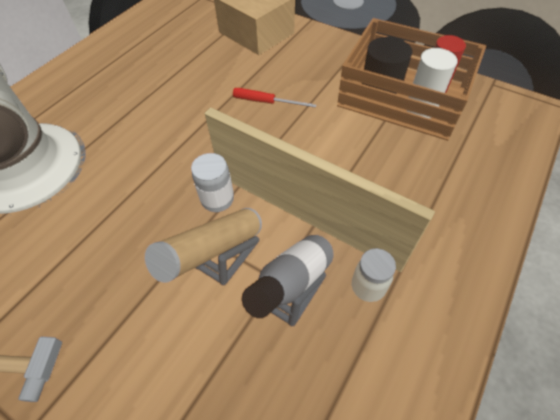

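View pics/a_top.png

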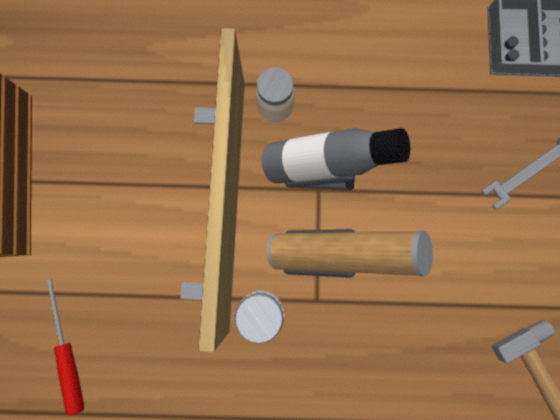

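Run:
```python
import cv2
a=cv2.imread("pics/a_scene.png")[90:340,140:450]; cv2.imwrite("pics/a_sz.png",cv2.resize(a,None,fx=2.4,fy=2.4,interpolation=2))
a=cv2.imread("pics/a_top.png")[20:360,180:450]; cv2.imwrite("pics/a_tz.png",cv2.resize(a,None,fx=1.75,fy=1.75,interpolation=2))
from look import *
for n in("scene","top"): pass
```

```text
(no output)
```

View pics/a_sz.png

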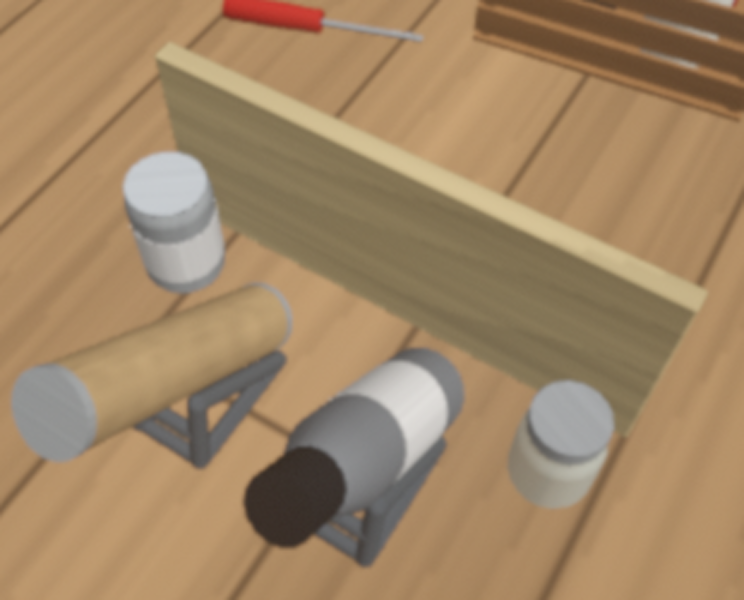

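View pics/a_tz.png

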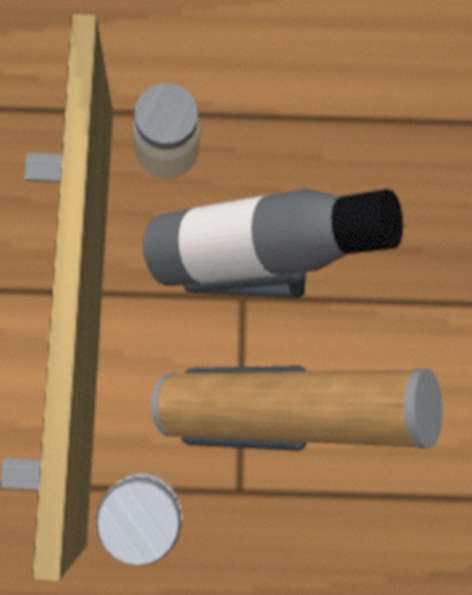

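```bash
cat > fit.py <<'E'
from look import *
from scipy.optimize import least_squares
S=camera("scene");T=camera("top")
def bw(p,X):
    c,s=np.cos(p[2]),np.sin(p[2]); X=np.atleast_2d(X)
    return np.c_[p[0]+c*X[:,0]-s*X[:,1],p[1]+s*X[:,0]+c*X[:,1],X[:,2]]
XT=[[.2,0,.17],[-.2,0,.17],[.2,0,0],[-.2,0,0]]; uT=np.array([[235.4,28],[214.9,351.4],[244,73],[229.1,330.3]])
XS=[[-.2,0,.17],[.2,0,.17],[.2,0,0]]; uS=np.array([[205.8,116.7],[429.6,218.8],[401.7,271.3]])
f=lambda p: np.r_[(proj(T,bw(p,XT))-uT).ravel(),(proj(S,bw(p,XS))-uS).ravel()]
r=least_squares(f,[.47,.25,0.05]); p=r.x
print("board",p[:2].round(4),np.degrees(p[2]).round(2),r.fun.round(1))
def bottle(q,h,n=24,r=.032,th=52):
    t=np.radians(th); cx,ly=q
    a=np.array([0,-np.sin(t),np.cos(t)]); d=np.array([0,-np.cos(t),-np.sin(t)])
    c0=np.array([cx,-ly,0])-.032*d
    ph=np.linspace(0,2*np.pi,n,endpoint=False)[:,None]
    return bw(p,c0+h*a+r*(np.cos(ph)*d+np.sin(ph)*np.array([1,0,0])))
if __name__=="__main__":
    for ly in(.065,.078,.09):
        B=bottle((.05,ly),.21,r=.022)
    def draw(q,tag):
        for c,n,f2,o in((S,"s",2.4,(140,90)),(T,"t",1.75,(180,20))):
            im=c["img"][:,:,::-1].copy()
            im=im[o[1]:o[1]+(250 if n=="s" else 340),o[0]:o[0]+(310 if n=="s" else 270)]
            im=cv2.resize(im,None,fx=f2,fy=f2)
            def pl(P,col):
                u=((proj(c,P)-o)*f2).round().astype(np.int32); cv2.polylines(im,[u],True,col,1)
            for h,rr in((0,.032),(.145,.032),(.172,.022),(.21,.022)): pl(bottle(q,h,r=rr),(0,0,255))
            pl(bw(p,[[-.2,0,0],[.2,0,0],[.2,0,.17],[-.2,0,.17]]),(0,255,0))
            cv2.imwrite(f"pics/{tag}_{n}.png",im)
    # fit to cap pixels
    capT=np.array([[408.5,145.5]]) ; 
    g=lambda q: np.r_[(proj(T,bottle(q,.21,r=.022)).max(0)[0]-409.5),(proj(T,bottle(q,.21,r=.022))[:,1].min()-128.5),
      (proj(T,bottle(q,.21,r=.022))[:,1].max()-162),
      proj(S,bottle(q,.21,r=.022)).min(0)[0]-242.5,proj(S,bottle(q,.21,r=.022)).max(0)[1]-317.5,
      proj(T,bottle(q,0))[:,0].min()-262]
    r=least_squares(g,[.05,.078]); print("bottle",r.x.round(4),r.fun.round(1)); draw(r.x,"fit")
    print(bottle(r.x,.21,r=0)[0],bottle(r.x,0,r=0)[0])
E
python3 fit.py
```

```text
board [0.5743 0.1909] -0.83 [ 0.3 -2.5  0.5 -0.7  1.3  8.3  1.7  0.5 -0.2 -4.6  4.1 -0.1  1.2  0.5]
bottle [0.0579 0.0745] [ 1.9 -1.3  0.  -0.4 -1.6 -0.9]
[ 0.6289587  -0.03023245  0.15450525] [0.63136968 0.13523224 0.02521634]
```

View pics/fit_s.png

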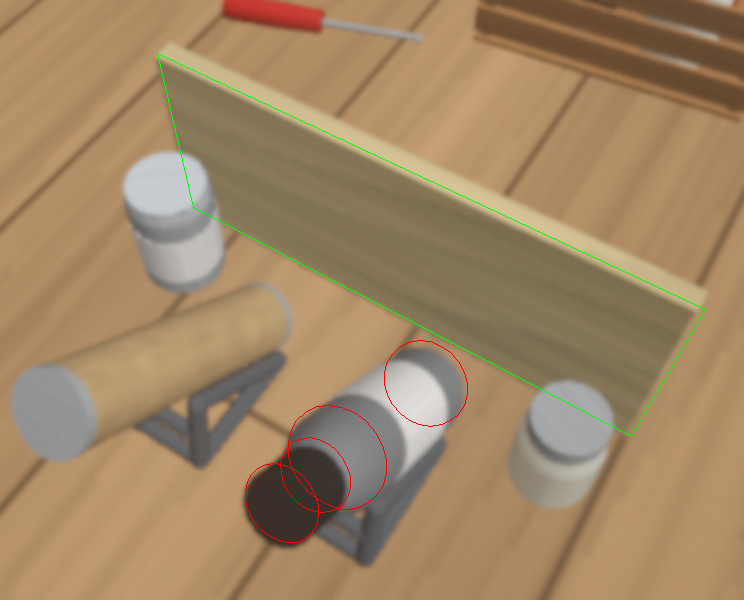

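View pics/fit_t.png

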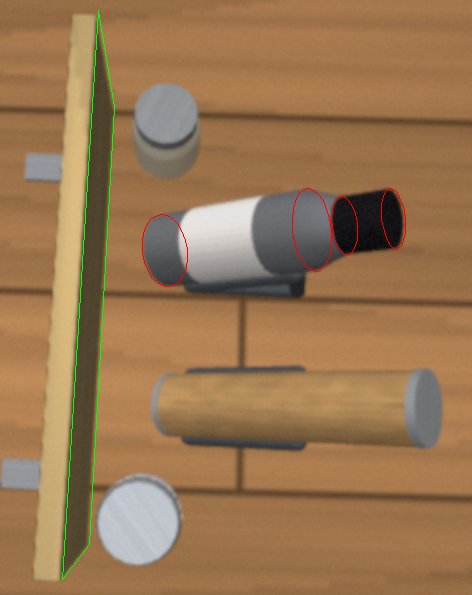

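apply_moves:
  targets: [1,-1,1.5,0,0,-1,0.3,2,-3,2.7,0,0,-2,0.3,3,-4.5,3,0,0,-3,0.3,4,-6,3,0,0,-4.5,0.3,5,-7,3,0,0,-5.5,0.3]

```text
time: 1.1
ee_pos: [0.3324, 0.3264, 0.3202]
tcp_rot: [179.9, -0.0, 125.0]
wrist_force: [1.8, 0.2, -0.5]
opening: 0.0254
```

apply_moves:
  targets: [1,-1.4,0,0,0,-1,0.3,2,-2.9,0,0,0,-2,0.3,3,-4.3,0,0,0,-3.5,0.3,4,-5.7,0,0,0,-4.5,0.3,5,-7,0,0,0,-5.87,0.3]

```text
time: 1.6
ee_pos: [0.4777, 0.1225, 0.3193]
tcp_rot: [180.0, -0.0, 89.7]
wrist_force: [-0.0, 1.3, 0.0]
opening: 0.0255
```

apply_moves:
  targets: [1,-1.4,0,0,0,0,0.3,2,-2.9,0,1,0,0,0.3,3,-4.3,0,2,0,0,0.3,4.2,-5.9,0,3,0,0,0.3,4.2,-7.3,0,4.17,0,0,0.3]

```text
time: 2.1
ee_pos: [0.6035, -0.089, 0.319]
tcp_rot: [179.8, -25.3, 90.2]
wrist_force: [1.8, -0.1, 0.0]
opening: 0.0255
```

Run:
```python
from look import *
o=look("b",["bottle"]); b=bot.get_obs(); print(b["ee_pos"],b["tcp_rot"],b["q"].round(1),b["wrist_force"])
```

```text
scene bottle [([241, 233, 335, 319], 0.85)]
top bottle [([262, 127, 412, 184], 0.91)]
[ 0.60223255 -0.09099754  0.31624778] [-179.74568611  -25.0899819    89.62239219] [-19.4  24.   39.5 114.4  23.5  69.1] [-0.09518999  0.33075651  0.64759286]
```

View pics/b_scene.png

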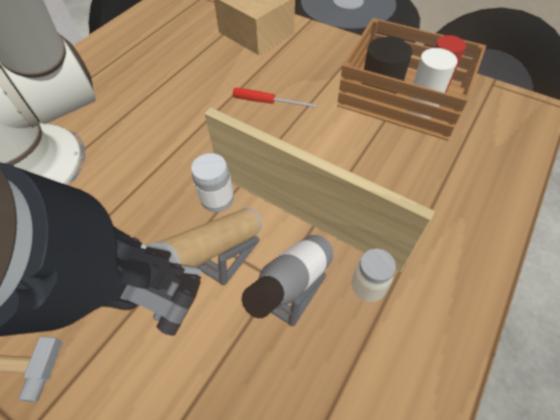

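apply_moves:
  targets: [0,0,-1.6,0,0,0,0.3,0,0,-3.2,0,0,0,0.3,0,0,-4.7,0,0,0,0.3,0,0,-6.2,0,0,0,0.3,0,0,-6.2,0,0,0,0.3]

```text
time: 2.8
ee_pos: [0.599, -0.0848, 0.1283]
tcp_rot: [-179.5, -25.1, 90.0]
wrist_force: [-0.7, 0.7, -0.2]
opening: 0.0257
```

apply_moves:
  targets: [0.5,-0.2,-0.2,0,0,0,0.3,1,-0.3,-0.4,0,0,0,0.3,1,-0.3,-0.4,0,0,0,0.3]

```text
time: 3.1
ee_pos: [0.6335, -0.0957, 0.1237]
tcp_rot: [179.8, -24.9, 90.2]
wrist_force: [-0.5, 0.6, -0.4]
opening: 0.0254
```

Run:
```python
from look import *
o=look("c",["bottle"]); b=bot.get_obs(); print(b["ee_pos"],b["tcp_rot"],b["q"].round(1),b["wrist_force"])
a=cv2.imread("pics/c_scene.png")[90:390,100:450]; cv2.imwrite("pics/c_sz.png",cv2.resize(a,None,fx=2,fy=2))
a=cv2.imread("pics/c_top.png")[50:300,180:530]; cv2.imwrite("pics/c_tz.png",cv2.resize(a,None,fx=2,fy=2))
```

```text
scene bottle [([241, 234, 335, 319], 0.93), ([206, 108, 435, 270], 0.35)]
top bottle [([261, 126, 411, 182], 0.77)]
[ 0.63187651 -0.09626667  0.12301725] [179.86255726 -24.97627547  90.12392358] [-18.9  23.8  17.5  92.3  23.6  69.2] [ 0.22815869 -0.27244483 -0.72896216]
```

View pics/c_sz.png

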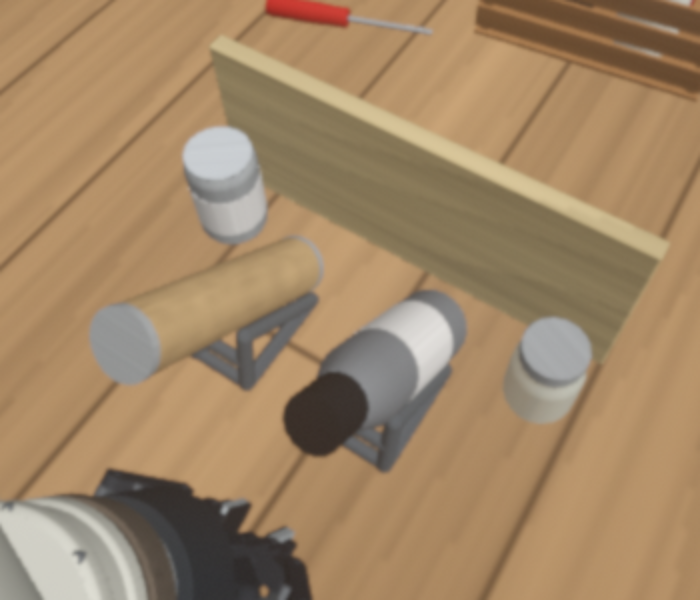

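View pics/c_tz.png

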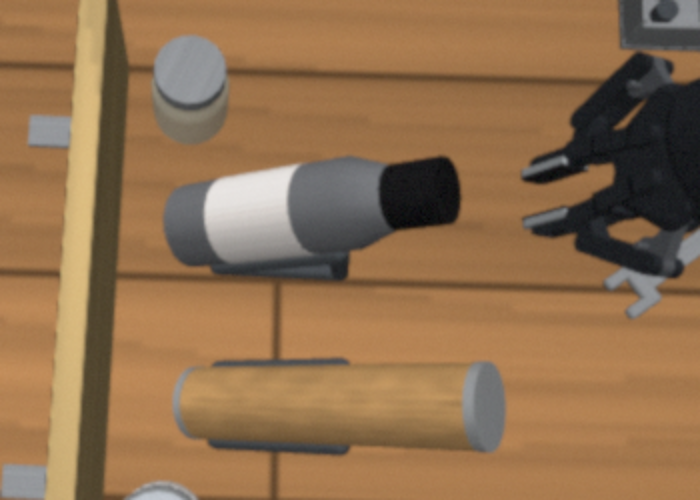

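Run:
```python
import numpy as np
P=np.array([.1163,0]); y0,z0=-.0963,.123
for lean in (52,48,44,40,36,32,28,24,20,16,12,8,4,0):
    f=np.radians(90-lean); a=np.array([-np.cos(f),np.sin(f)]); md=np.array([np.sin(f),np.cos(f)])
    R=P+.21*a+.010*md; tt=min(25,max(lean-5,0)); t=np.radians(tt)
    tcp=R-.016*np.array([-np.sin(t),np.cos(t)])-.008*np.array([np.cos(t),np.sin(t)])
    print(lean,R.round(4),tt,tcp.round(4),"units",((tcp-[y0,z0])/.03).round(2))
```

```text
52 [-0.043   0.1372] 25 [-0.0435  0.1193] units [ 1.76 -0.12]
48 [-0.0331  0.1479] 25 [-0.0336  0.1301] units [2.09 0.24]
44 [-0.0224  0.158 ] 25 [-0.0229  0.1401] units [2.45 0.57]
40 [-0.011   0.1673] 25 [-0.0115  0.1494] units [2.83 0.88]
36 [0.001  0.1758] 25 [0.0005 0.1579] units [3.23 1.16]
32 [0.0135 0.1834] 25 [0.013  0.1655] units [3.64 1.42]
28 [0.0265 0.1901] 23 [0.0254 0.1723] units [4.06 1.64]
24 [0.04   0.1959] 19 [0.0377 0.1782] units [4.47 1.84]
20 [0.0539 0.2008] 15 [0.0503 0.1832] units [4.89 2.01]
16 [0.068  0.2046] 11 [0.0632 0.1874] units [5.32 2.15]
12 [0.0824 0.2075] 7 [0.0764 0.1906] units [5.76 2.25]
8 [0.097  0.2093] 3 [0.0898 0.193 ] units [6.2  2.33]
4 [0.1116 0.2102] 0 [0.1036 0.1942] units [6.66 2.37]
0 [0.1263 0.21  ] 0 [0.1183 0.194 ] units [7.15 2.37]
```

Approach to just short of contact, then begin lifting to about 44° lean.

apply_moves:
  targets: [0,0.7,-0.2,0,0,0,0.3,0,1.4,-0.2,0,0,0,0.3,0,1.75,-0.1,0,0,0,0.3,0,2.1,0.2,0,0,0,0.3,0,2.45,0.55,0,0,0,0.3]

```text
time: 3.8
ee_pos: [0.6317, -0.023, 0.1387]
tcp_rot: [180.0, -25.0, 90.0]
wrist_force: [1.1, -0.2, -0.5]
opening: 0.0261
```

Run:
```python
from look import *
o=look("d",["bottle"]); b=bot.get_obs(); print(b["ee_pos"],b["tcp_rot"],b["wrist_force"])
a=cv2.imread("pics/d_scene.png")[90:390,100:450]; a=cv2.resize(a,None,fx=1.5,fy=1.5)
c=cv2.imread("pics/d_top.png")[50:300,180:530]; c=cv2.resize(c,None,fx=1,fy=1)
cv2.imwrite("pics/d_sz.png",a);cv2.imwrite("pics/d_tz.png",c)
```

```text
scene bottle [([276, 272, 327, 321], 0.73), ([252, 230, 337, 299], 0.6)]
top bottle [([259, 120, 400, 185], 0.92)]
[ 0.63212418 -0.02356866  0.1382339 ] [179.90013613 -24.98492811  90.07142541] [-0.19370606 -0.45968959  0.12304064]
```

View pics/d_sz.png

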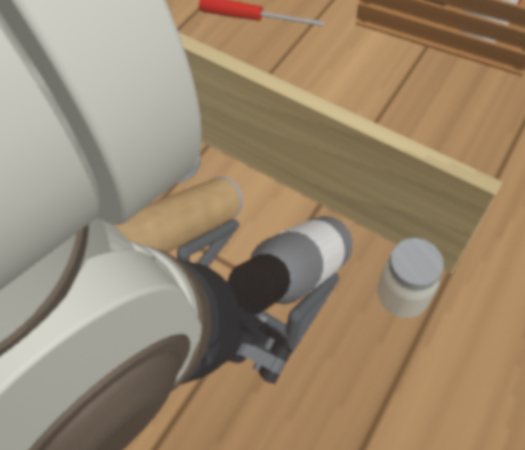

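View pics/d_tz.png

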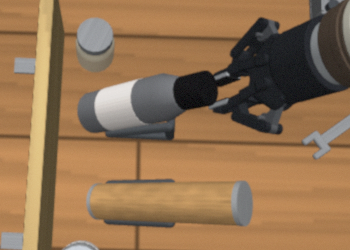

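apply_moves:
  targets: [0,0.2,0.16,0,0,0,0.3,0,0.4,0.32,0,0,0,0.3,0,0.6,0.46,0,0,0,0.3,0,0.8,0.6,0,0,0,0.3,0,1.2,0.85,0,0,0,0.3]

```text
time: 4.5
ee_pos: [0.6316, 0.013, 0.1628]
tcp_rot: [-179.9, -25.0, 90.0]
wrist_force: [0.1, -0.7, -1.1]
opening: 0.0255
```

Run:
```python
from look import *
o=look("e",["bottle"]); b=bot.get_obs(); print(b["ee_pos"],b["tcp_rot"],b["wrist_force"])
a=cv2.imread("pics/e_scene.png")[90:390,100:450]; a=cv2.resize(a,None,fx=1.5,fy=1.5)
c=cv2.imread("pics/e_top.png")[50:300,180:530]; c=cv2.resize(c,None,fx=1.5,fy=1.5)
cv2.imwrite("pics/e_sz.png",a);cv2.imwrite("pics/e_tz.png",c)
```

```text
scene bottle [([273, 227, 340, 276], 0.96)]
top bottle [([254, 111, 374, 181], 0.82)]
[0.63185111 0.01316974 0.16326009] [179.950318   -25.0072369   90.08988874] [-0.54322101  0.36458719 -1.04775478]
```

View pics/e_sz.png

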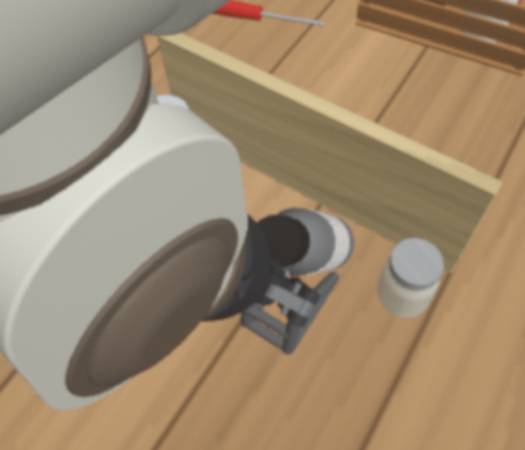

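View pics/e_tz.png

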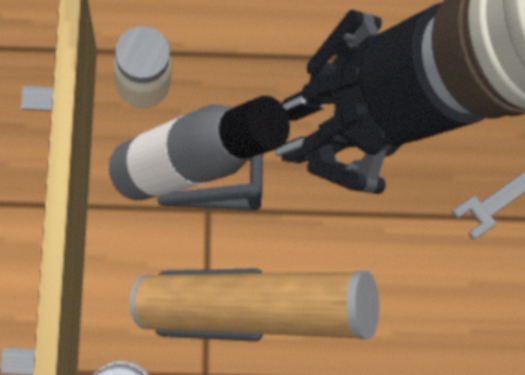

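apply_moves:
  targets: [0,0.2,0.11,-0.15,0,0,0.3,0,0.41,0.22,-0.33,0,0,0.3,0,0.62,0.32,-0.67,0,0,0.3,0,0.83,0.42,-1,0,0,0.3]

```text
time: 5.1
ee_pos: [0.6318, 0.0381, 0.1759]
tcp_rot: [180.0, -18.9, 90.0]
wrist_force: [-0.2, 0.0, -0.0]
opening: 0.0256
```

Run:
```python
from look import *
o=look("f",["bottle"]); b=bot.get_obs(); print(b["ee_pos"],b["tcp_rot"],b["wrist_force"])
a=cv2.imread("pics/f_scene.png")[90:390,100:450]; a=cv2.resize(a,None,fx=1.5,fy=1.5)
c=cv2.imread("pics/f_top.png")[50:300,180:530]; c=cv2.resize(c,None,fx=1.5,fy=1.5)
cv2.imwrite("pics/f_sz.png",a);cv2.imwrite("pics/f_tz.png",c)
```

```text
scene bottle [([302, 209, 337, 269], 0.58)]
top bottle [([251, 106, 352, 184], 0.72)]
[0.63176582 0.03814331 0.17576374] [179.96344005 -19.04261087  90.08659436] [-0.9598522  -0.14049406 -0.98514672]
```

View pics/f_tz.png

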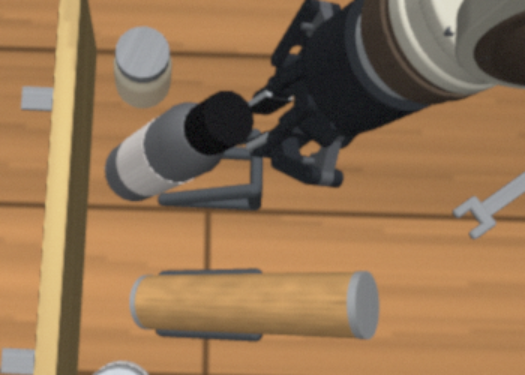

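View pics/f_sz.png

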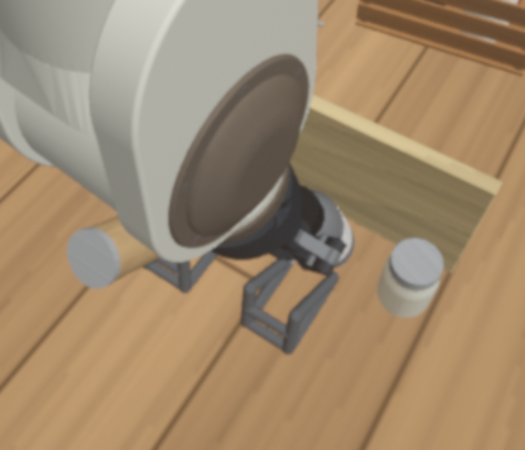

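apply_moves:
  targets: [0,0.15,0.06,-0.25,0,0,0.3,0,0.3,0.12,-0.5,0,0,0.3,0,0.45,0.18,-0.7,0,0,0.3,0,0.65,0.25,-1,0,0,0.3,0,0.85,0.3,-1.35,0,0,0.3]

```text
time: 5.8
ee_pos: [0.6319, 0.0635, 0.1849]
tcp_rot: [180.0, -10.8, 90.0]
wrist_force: [-0.2, -0.3, -1.1]
opening: 0.0257
```

Run:
```python
from look import *
o=look("g",["bottle"]); b=bot.get_obs(); print(b["ee_pos"],b["tcp_rot"],b["wrist_force"])
a=cv2.imread("pics/g_scene.png")[90:390,100:450]; a=cv2.resize(a,None,fx=1.5,fy=1.5)
c=cv2.imread("pics/g_top.png")[50:300,180:530]; c=cv2.resize(c,None,fx=1.5,fy=1.5)
cv2.imwrite("pics/g_sz.png",a);cv2.imwrite("pics/g_tz.png",c)
```

```text
scene bottle [([298, 196, 337, 273], 0.97)]
top bottle [([248, 106, 298, 183], 0.77)]
[0.63175623 0.06356395 0.18458875] [179.98658494 -10.94429402  90.0757094 ] [ 0.07740926 -0.79649922 -0.24935384]
```

View pics/g_tz.png

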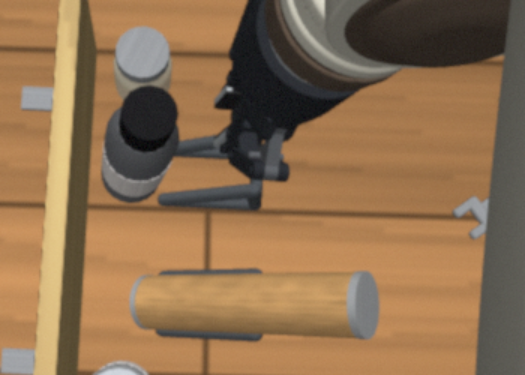

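apply_moves:
  targets: [0,0,0,0,0,0,0.3,0,-0.8,0.4,0,0,0,0.3,0,-2,1,0,0,0,0.3,0,-3.2,2,0,0,0,0.3,0,-4.5,3,0,0,0,0.3]

```text
time: 6.5
ee_pos: [0.6312, -0.0734, 0.2751]
tcp_rot: [-180.0, -11.0, 90.0]
wrist_force: [0.9, -0.4, 0.7]
opening: 0.0258
```

apply_moves:
  targets: [-0.5,-1.5,0,0,0,0,0.3,-1,-3,0,0,0,0,0.3,-1.5,-4,0,0,0,0,0.3,-2,-4.5,0,0,0,0,0.3,-2,-4.5,0,0,0,0,0.3]

```text
time: 7.0
ee_pos: [0.5702, -0.2098, 0.2745]
tcp_rot: [-180.0, -10.9, 89.8]
wrist_force: [0.4, 0.1, 0.6]
opening: 0.0251
```

```bash
cat > fin.py <<'E'
from look import *
import fit
o=look("h",["bottle","cartridge"]); b=bot.get_obs(); print(b["time"],b["ee_pos"],b["wrist_force"])
ims=[]
S,T=o["scene"],o["top"]
from scipy.optimize import least_squares
def up(x,y,h,r):
    t=np.linspace(0,2*np.pi,36,endpoint=False); return np.c_[x+r*np.cos(t),y+r*np.sin(t),0*t+h]
x,y=0.632,0.148
for c,n,f,(u0,v0,w,hh) in((S,"s",2.2,(140,90,310,250)),(T,"t",2.2,(180,40,270,250))):
    im=cv2.resize(c["img"][v0:v0+hh,u0:u0+w,::-1],None,fx=f,fy=f)
    for h,r in((0,.032),(.145,.032),(.172,.022),(.21,.022)):
        cv2.polylines(im,[((proj(c,up(x,y,h,r))-[u0,v0])*f).round().astype(np.int32)],True,(0,0,255),1)
    cv2.imwrite(f"pics/h_{n}z.png",im)
E
python3 fin.py
```

```text
board [0.5743 0.1909] -0.83 [ 0.3 -2.5  0.5 -0.7  1.3  8.3  1.7  0.5 -0.2 -4.6  4.1 -0.1  1.2  0.5]
scene bottle [([300, 168, 348, 269], 0.7)]
scene cartridge [([301, 166, 346, 270], 0.63), ([146, 208, 261, 284], 0.61)]
top bottle []
top cartridge [([269, 230, 434, 276], 0.81)]
7.4 [ 0.57218336 -0.20620643  0.27440011] [ 0.50616956  0.43808891 -0.51651837]
```

View pics/h_sz.png

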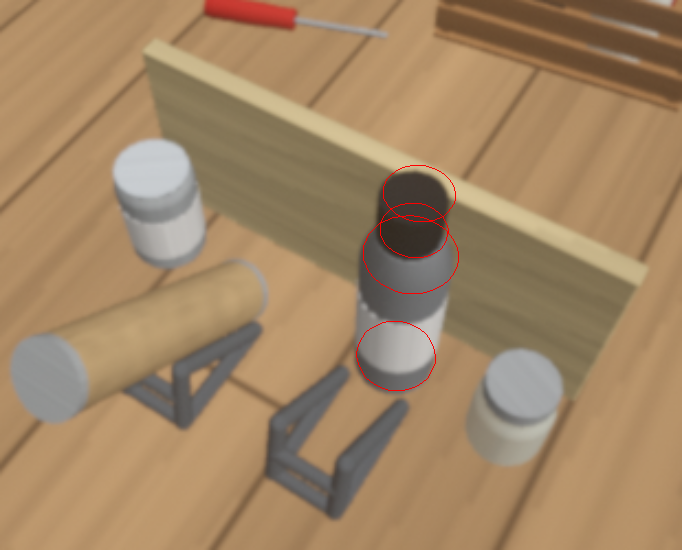

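View pics/h_tz.png

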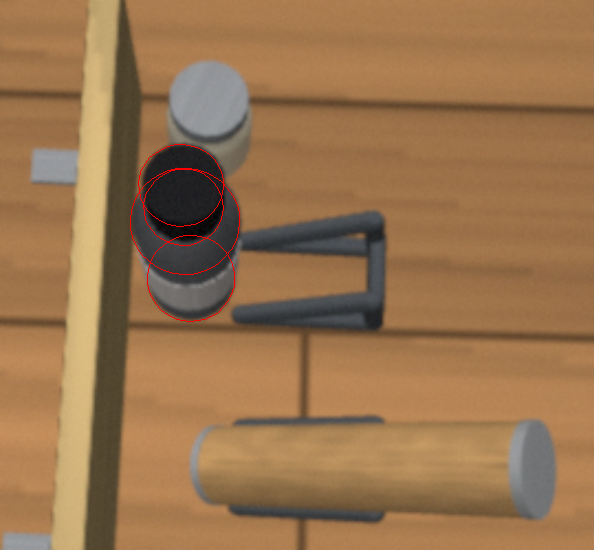

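Run:
```python
from look import *
old={n:cv2.imread(f"pics/h_{n}.png")[:,:,::-1].astype(int) for n in("scene","top")}
for n in old:
    d=np.abs(camera(n)["img"].astype(int)-old[n])[100:290,180:360]; print(n,d.mean().round(2),d.max())
bot.job_done()
```

```text
scene 0.93 75
top 2.51 103
the job is handed in; nothing more can be done
```

I tipped the oil bottle up onto its foot and handed the job in at about 7.5 s. My last rest check was unclear.

**What I did:** I set the fingers 25 mm apart as a cradle against the rim of the cap. I pushed it along an arc towards the board until the bottle passed its balance point and dropped upright, then backed the gripper clear.

**What the last pictures showed (7.4 s):**
- **Position:** An upright bottle model at about (0.632, 0.148) fits both views to within a few pixels. That puts its axis about 42 mm from the board face, against the 62 mm limit.
- **Lift:** Nothing in the pictures suggested the bottle left the bench.
- **Cartridge:** It still lies on its chock, and its boxes match the first pictures to within 2 px.
- **Robot contact:** The gripper was about 0.35 m from the bottle and the wrist force was near zero.

**What failed or disagreed:**
- **Bottle recognition:** The last top-view search did not find the bottle, and in the scene view it was also labelled as a cartridge. I relied on the model overlay instead.
- **Board fit:** My fit of the board was up to 8 px off at one corner, possibly because I misread that point.
- **Rest check:** I compared two successive pictures just before handing in. The mean difference was small in the scene view (0.9) and larger in the top view (2.5, single pixels up to 103). I did not find out whether that was noise or slight movement, and the same script handed the job in, so I did not look again.

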